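Put the specimen pots away in their holders and close the red tray

ROBOT

A 6-joint arm with a two-finger parallel gripper is mounted at the origin on the work surface. World frame = base frame: x ahead of the robot, y to its left, z up, the work surface at z = 0. Lengths are in m, angles in rad, forces in N, time in s.
With the tool pointing down it reaches from about 0.35 to 0.775 m from the base axis. Payload 7.3 kg.
Tool frame: the origin (TCP) lies midway between the tips of the shut fingers; the grasp point (between the pads) lies 19 mm behind it (robot.tcp_to_grasp is the distance from the TCP to the grasp point, in m); z points along the fingers, y is the line along which they close (so a half turn about z gives the same grasp; the last joint's range is limited). The gripper opens to 92 mm and grips with 3 to 60 N. Pads are 19 mm wide; open, the fingers measure 130 mm over their backs; the gripper's body (75 mm by 190 mm) begins 47 mm behind the grasp point.
Start: joints at [-1.293, 0.342, 1.524, -0, 1.275, -0.146], TCP at [0.216, -0.479, 0.227] pointing down, gripper open.
Joint ranges: [-2.53, 2.53], [-0.77, 2.02], [0.04, 2.7], [-1, 4.14], [0.28, 2.66], [-3.11, 3.11]. Speed limits (rad/s): [2.57, 2.57, 3.14, 3.14, 3.14, 3.14].

INTERFACE

Orientations are given as [roll, pitch, yaw] about the fixed x, y, z axes, in that order (R = Rz(yaw) Ry(pitch) Rx(roll)).
In Python, from cell import readout, cams, ticket, robot gives the robot as it stands. The module is installed in compiled form; this text tells all that it offers.
- The arm moves only by the tool jog_arm, never from a script. Its argument "plan" is a list of rows, each a list of 5 numbers: the shift along the world's x, y, z each as a share of 0.08 m, from -1 to 1, then the turn about the world's z as a share of 90 degrees, from -1 to 1, then the opening, from -1 (shut) to 1 (fully open). A call has 1 to 12 rows; each row is the pose to reach, as a shift and turn from the pose commanded when the call began; what a row does not reach only later rows make up. A row lasts 1/10 s, in which the tool goes at most 50 mm and 8.59 degrees, less where a joint would pass 70% of its speed; a pose out of reach is approached as far as the arm can. A call with a number of a shift or a turn outside -1 to 1 is refused whole. A call with a gripper value outside its range is refused whole. The fingers move at their own pace and stop on an object; "squeeze" is the grip in N (left out, the last holds). Time passes only in rows, so rows that repeat a pose let the fingers close. It gives the time, the measured TCP pose, the force, the opening and the grip force at its end, in the units of the state.
- readout.observe(): the state, without advancing time (a new reading comes with each control period).
- cams.read_camera(name): name is "scene" or "top" or "wrist"; returns the picture (384x512x3 uint8, blue, green, red); there is no depth.
- cams.calibration(name): a dict with "K" (3x3 intrinsics, pixels), "k1" (the pictures are not rectified: a ray, as slopes to the right and down, at radius r is drawn at 1 + k1 r^2 times it, then the intrinsics apply), "world_from_camera" (4x4, takes a point from camera to world coordinates). Camera axes: x right, y down, z forward; pixel columns grow to the right and rows downward; lengths in m; the calibration is good to about 2 mm. A picture is of the moment at which its call begins: read the wrist's pose just before it. calibration takes no time and is no camera call; for the wrist camera it gives the pose at the moment of the call.
- ticket.hand_in(): hands the job in; it is judged then, once.
The state is a dict: "time": time; "qpos": joint angles; "qvel": joint speeds; "joint_efforts": joint torques, N m; "tool_pos": TCP position; "tool_rot": TCP orientation; "contact_force": force on the tool from outside, world axes, zero at the start; "torque": the same for the moment, N m; "opening": finger opening in m; "grip_force": force on a finger pad.
Only numpy, scipy, OpenCV 4.12 (cv2) and the standard library are available. Lean on these libraries where they do the work, as an engineer would, in place of code of your own. Each camera call takes 0.05 s, during which the arm holds its last target. There are 200 camera calls.

TASK

Put the specimen pots away: stand the blue-capped and the yellow-capped pot each in the round holder of its own colour, and the red-capped pot in the red tray. Once the red pot is in, close it off by stacking the grey tray squarely on the red one, sitting level on its rim inside the four corner guides. Keep the pots upright, and leave the white-capped pot where it is.

Things in the scene. Friction and masses are not known exactly. Their poses are not given: they have to be found in the camera images.
- pot_red: Closed specimen pot with a white body (34 mm diameter) and a red screw cap (36 mm diameter, from 25 mm above the bottom to the top at 45 mm). Loose, about 70 g (varies). Origin at the centre of its underside, z up.
- pot_blue: Closed specimen pot with a white body (34 mm diameter) and a blue screw cap (36 mm diameter, from 25 mm above the bottom to the top at 45 mm). Loose, about 70 g (varies). Origin at the centre of its underside, z up.
- pot_yellow: Closed specimen pot with a white body (34 mm diameter) and a yellow screw cap (36 mm diameter, from 25 mm above the bottom to the top at 45 mm). Loose, about 70 g (varies). Origin at the centre of its underside, z up.
- pot_white: Closed specimen pot with a white body (34 mm diameter) and a white screw cap (36 mm diameter, from 25 mm above the bottom to the top at 45 mm). Loose, about 70 g (varies). Origin at the centre of its underside, z up. Not part of the job: leave it alone.
- stand_blue: Round blue holder, 84 mm outer diameter, a rim 10 mm high around a recess of 62 mm diameter with a grey floor about 4.5 mm above the table. It does not move. Origin at the centre of its underside, on the table.
- stand_yellow: Round yellow holder, 84 mm outer diameter, a rim 10 mm high around a recess of 62 mm diameter with a grey floor about 4.5 mm above the table. It does not move. Origin at the centre of its underside, on the table.
- stand_green: Round green holder, 84 mm outer diameter, a rim 10 mm high around a recess of 62 mm diameter with a grey floor about 4.5 mm above the table. It does not move. Origin at the centre of its underside, on the table. Stays empty.
- tray_base: Red open tray; it does not move. Walls 140 (its x) by 120 mm (its y) outside, 4 mm thick, rim 54 mm above the table; inner floor 4 mm above the table, 132 by 112 mm. L-shaped guides at the four corners stand outside the walls, 3 mm off, and rise 10 mm above the rim; 154 by 134 mm over the guides. Origin at the centre of its underside, z up.
- tray_top: Grey open tray, 140 (its x) by 120 mm (its y), walls 4 mm thick, 26 mm high, flat underside. Held by the black upright grip in its middle: 60 mm along its x, 12 mm thick along its y, top 51 mm above the underside. Loose, about 250 g (varies). Stacked, its underside rests on the red rim with 3 mm play to each guide; half a turn makes no difference. Origin at the centre of its underside, z up.
There are look-alikes about, which are no part of the job. What is shaped like the stand_yellow but purple is not meant. Leave any turquoise look-alike of the pot_yellow alone.

How it is judged:
By the outcome, as a careful person would: the job done as asked, in the order asked, and still so for the second after the job is handed in, with the robot touching nothing.
It also fails if it takes over 112 s, if anything falls off the work surface, if the arm or the gripper's body presses on something with over 40 N, if the wrist force passes 120 N, or if a joint passes its speed limit or range.

## Working session

There is one attempt and no reset: what is moved stays moved. The work goes in short steps, Python scripts to look and compute and a tool call to move; the robot and the scene stay as the last step left them, time stands still between calls to the robot, and variables do not carry over. Pictures are saved under pics/ and viewed, at most 17 in all, crops included, and the job is handed in when it is done.

Besides the shell and the picture viewer there is one more tool, called after ">>>" as name([rows], argument=value, ...), one row to a line, values as JSON. jog_arm: Moves the arm, as the interface text tells. Shift numbers are shares of 0.08 m and turn numbers shares of 90 degrees, none past 1 either way. Its arguments: {"type":"object","properties":{"plan":{"type":"array"},"squeeze":{"type":"number"}},"required":["plan"]}

```bash
mkdir -p pics
cat > h.py <<'E'
import numpy as np, cv2
from cell import readout, cams, ticket, robot
def ray(c,u,v):
    K=np.array(c["K"]);T=np.array(c["world_from_camera"]);k=c["k1"]
    d=np.array([(u-K[0,2])/K[0,0],(v-K[1,2])/K[1,1]]);s=d.copy()
    for _ in range(20): s=d/(1+k*(s@s))
    return T[:3,3],T[:3,:3]@np.array([s[0],s[1],1.])
def onz(c,u,v,z):
    o,d=ray(c,u,v);return (o+d*(z-o[2])/d[2])[:3]
E
python3 - <<'E'
from h import *
s=readout.observe();print({k:np.round(v,3) for k,v in s.items()})
for n in("top","scene"):
    im=cams.read_camera(n);cv2.imwrite(f"pics/{n}0.png",im)
    c=cams.calibration(n);print(n,np.round(c["K"],1).tolist(),c["k1"],np.round(c["world_from_camera"],3).tolist())
E
```

```text
{'time': np.float64(0.0), 'qpos': array([-1.293,  0.343,  1.525, -0.   ,  1.275, -0.146]), 'qvel': array([-0.001, -0.002,  0.001, -0.   , -0.   , -0.   ]), 'joint_efforts': array([ 1.0000e-03, -4.3123e+01, -2.4422e+01,  7.2000e-02,  5.6000e-02,
       -0.0000e+00]), 'tool_pos': array([ 0.216, -0.478,  0.226]), 'tool_rot': array([-3.14 , -0.   ,  0.424]), 'contact_force': array([ 0.412, -0.471,  0.278]), 'torque': array([-0.045,  0.027, -0.007]), 'grip_force': np.float64(0.0), 'opening': np.float64(0.091)}
top [[379.0, 0.0, 248.5], [0.0, 379.0, 190.1], [0.0, 0.0, 1.0]] 0.0016113281477483454 [[0.005, -0.996, 0.086, 0.486], [-1.0, -0.007, -0.023, 0.002], [0.024, -0.086, -0.996, 1.052], [0.0, 0.0, 0.0, 1.0]]
scene [[422.9, 0.0, 261.4], [0.0, 422.9, 187.0], [0.0, 0.0, 1.0]] -0.0600587746105951 [[-0.841, 0.442, -0.313, 0.891], [0.541, 0.703, -0.462, 0.42], [0.016, -0.557, -0.83, 0.821], [0.0, 0.0, 0.0, 1.0]]
```

View pics/top0.png

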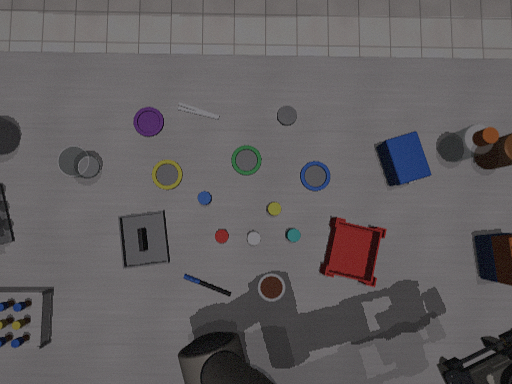

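View pics/scene0.png

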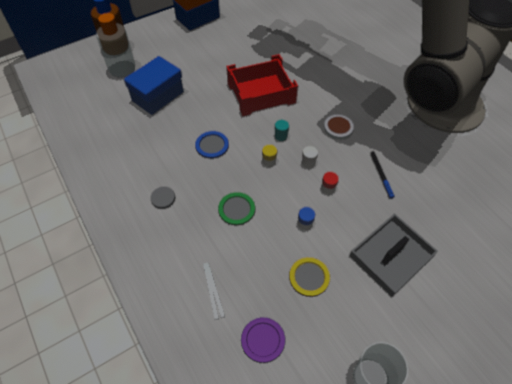

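The top picture shows these things:

| Thing | Top pixel |
|---|---|
| red pot | (222,236) |
| white pot | (254,238) |
| turquoise look-alike pot | (293,235) |
| yellow pot | (274,209) |
| blue pot | (204,198) |
| yellow stand | (167,174) |
| purple look-alike stand | (148,122) |
| green stand | (246,160) |
| blue stand | (315,176) |
| red tray | (353,250) |
| grey tray | (145,239) |

The scene picture agrees: yellow pot (270,152), turquoise (282,130), yellow stand (310,277), purple (263,340). By colour, I want the yellow pot at (274,209) and the yellow stand at (167,174). An enlarged crop will confirm this.

```bash
cat > meas.py <<'E'
from h import *
def blobs(im,h0,h1,smin=110,vmin=50,amin=40):
    H=cv2.cvtColor(im,cv2.COLOR_BGR2HSV)
    m=cv2.inRange(H,(h0,smin,vmin),(h1,255,255))
    if h0==0: m|=cv2.inRange(H,(172,smin,vmin),(180,255,255))
    cs,_=cv2.findContours(m,cv2.RETR_EXTERNAL,cv2.CHAIN_APPROX_NONE)
    return [c for c in cs if cv2.contourArea(c)>amin]
if __name__=="__main__":
    for n in("top","scene"):
        im=cv2.imread(f"pics/{n}0.png");c=cams.calibration(n)
        for col,(a,b) in dict(red=(0,6),yellow=(22,34),green=(45,80),turq=(81,98),blue=(100,125)).items():
            for k in blobs(im,a,b):
                A=cv2.contourArea(k);(u,v),(w,h),_=cv2.minAreaRect(k)
                (eu,ev),_,_=cv2.fitEllipse(k)
                z=.045 if A<300 else .01
                print(n,col,"area",A,"px",np.round([eu,ev]),"box",np.round([w,h]),"xy@%.3f"%z,np.round(onz(c,eu,ev,z)[:2],4))
    im=cv2.imread("pics/top0.png")[100:290,110:400]
    cv2.imwrite("pics/crop1.png",cv2.resize(im,None,fx=2.75,fy=2.75,interpolation=cv2.INTER_CUBIC))
E
python3 meas.py
```

```text
top red area 127.5 px [221. 236.] box [13. 13.] xy@0.045 [0.4517 0.0492]
top red area 2508.5 px [355. 252.] box [52. 60.] xy@0.010 [ 0.4077 -0.3168]
top yellow area 48.0 px [ 16. 325.] box [8. 8.] xy@0.045 [0.2245 0.57  ]
top yellow area 118.0 px [274. 208.] box [12. 12.] xy@0.045 [ 0.5248 -0.09  ]
top yellow area 663.0 px [167. 174.] box [29. 29.] xy@0.010 [0.6188 0.2032]
top green area 623.0 px [246. 160.] box [28. 28.] xy@0.010 [ 0.6608 -0.0153]
top turq area 116.0 px [293. 235.] box [12. 12.] xy@0.045 [ 0.4549 -0.141 ]
top blue area 47.0 px [ 15. 343.] box [7. 8.] xy@0.045 [0.1793 0.5696]
top blue area 45.5 px [ 17. 307.] box [8. 8.] xy@0.045 [0.2692 0.57  ]
top blue area 53.0 px [191. 278.] box [17.  4.] xy@0.045 [0.3411 0.1265]
top blue area 117.0 px [204. 198.] box [13. 12.] xy@0.045 [0.5523 0.0961]
top blue area 644.0 px [315. 176.] box [29. 28.] xy@0.010 [ 0.6178 -0.2073]
top blue area 1447.5 px [408. 157.] box [47. 33.] xy@0.010 [ 0.6712 -0.4703]
scene red area 176.5 px [330. 179.] box [15. 14.] xy@0.045 [0.4565 0.053 ]
scene red area 2617.5 px [261.  85.] box [52. 66.] xy@0.010 [ 0.3998 -0.3187]
scene yellow area 1179.5 px [309. 276.] box [40. 38.] xy@0.010 [0.6212 0.2046]
scene yellow area 162.0 px [269. 152.] box [14. 14.] xy@0.045 [ 0.529  -0.0855]
scene green area 850.5 px [236. 208.] box [30. 35.] xy@0.010 [ 0.663  -0.0133]
scene turq area 109.0 px [281. 125.] box [11. 13.] xy@0.045 [ 0.4574 -0.1389]
scene blue area 190.0 px [306. 215.] box [16. 15.] xy@0.045 [0.5558 0.0992]
scene blue area 66.5 px [388. 188.] box [19.  4.] xy@0.045 [0.3607 0.1421]
scene blue area 642.0 px [212. 144.] box [26. 31.] xy@0.010 [ 0.6197 -0.2049]
scene blue area 1128.0 px [152.  76.] box [29. 52.] xy@0.010 [ 0.6425 -0.513 ]
```

View pics/crop1.png

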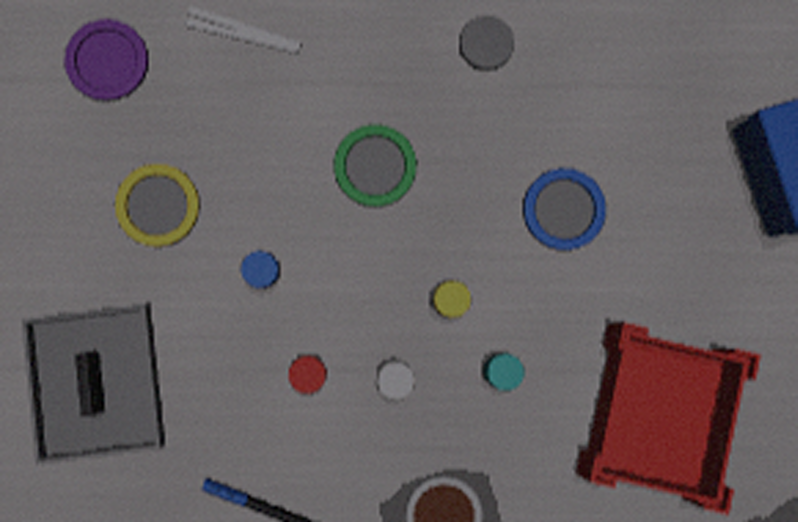

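The crop confirms the yellow cap and yellow ring are distinct from the turquoise pot (503,371) and the purple holder (106,60) in the crop. The sizes match too: caps are about 12–13 px (36 mm) and stands 28–29 px (84 mm). I'll first go over the red tray and look with the wrist camera.

>>> jog_arm([
  [0.4,0.4,0.5,-0.1,1],
  [0.8,0.8,0.8,-0.2,1],
  [1,1,1,-0.3,1],
  [1,1,1,-0.43,1],
  [1,1,1,-0.43,1],
  [1,1,1,-0.43,1],
])

```text
time: 0.7
tool_pos: [0.2961, -0.3982, 0.3066]
tool_rot: [-3.141, 0.0, -0.252]
contact_force: [0.4, -0.3, -0.8]
opening: 0.0918
grip_force: 0.0
```

>>> jog_arm([
  [0.4,0.4,0.4,0,1],
  [0.8,0.8,0.8,0,1],
  [1,1,1,0,1],
  [1,1,1,0,1],
  [1,1,1,0,1],
])

```text
time: 1.2
tool_pos: [0.3759, -0.3185, 0.3863]
tool_rot: [3.141, 0.001, -0.249]
contact_force: [-0.5, -0.4, -0.6]
opening: 0.0919
grip_force: 0.0
```

Run:
```python
from h import *
s=readout.observe();print(s["tool_pos"],s["tool_rot"],s["time"])
c=cams.calibration("wrist");print(np.round(c["K"],1).tolist(),c["k1"],np.round(c["world_from_camera"],3).tolist())
cv2.imwrite("pics/w1.png",cams.read_camera("wrist"))
np.savez("pics/w1.npz",**{k:np.array(v) for k,v in c.items()})
```

```text
[ 0.37591916 -0.31848795  0.38630669] [ 3.14128433e+00  5.57780264e-04 -2.48748446e-01] 1.2
[[292.4, 0.0, 260.0], [0.0, 292.4, 189.0], [0.0, 0.0, 1.0]] -0.007975446371082011 [[-0.246, -0.928, -0.28, 0.452], [-0.969, 0.236, 0.07, -0.338], [0.001, 0.289, -0.957, 0.545], [0.0, 0.0, 0.0, 1.0]]
```

View pics/w1.png

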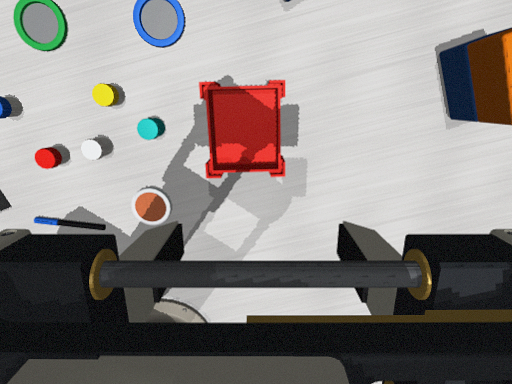

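The wrist picture shows the red tray, with its guides, at px (200–286, 80–177). The camera is almost directly above it, so its outline is the guide tops at z=0.064, which should measure 154 x 134 mm.

```bash
cat > tray.py <<'E'
from h import *
from meas import blobs
def redtray(im,c):
    k=max(blobs(im,0,8,120,60),key=cv2.contourArea)
    h=cv2.convexHull(k)[:,0,:].astype(float)
    h+=0.0
    P=np.array([onz(c,u,v,.064)[:2] for u,v in h])*1000
    (x,y),(w,hh),a=cv2.minAreaRect(P.astype(np.float32))
    return x,y,w,hh,a
E
python3 - <<'E'
from tray import *
c=dict(np.load("pics/w1.npz"));im=cv2.imread("pics/w1.png")
print("rect",np.round(redtray(im,c),2))
for col,(a,b) in dict(red=(0,8),yellow=(22,34),blue=(100,125)).items():
    for k in blobs(im,a,b,120,60):
        A=cv2.contourArea(k)
        if A<2500: 
            (u,v),_,_=cv2.fitEllipse(k);print(col,A,np.round([u,v]),[np.round(onz(c,u,v,z)[:2],4) for z in(.045,.01)])
E
```

```text
rect [ 412.92 -300.55  132.24  153.54   77.04]
red 407.0 [ 48. 157.] [array([0.4517, 0.0416]), array([0.4517, 0.0681])]
yellow 449.5 [105.  94.] [array([ 0.5238, -0.096 ]), array([ 0.5289, -0.0791])]
blue 112.5 [ 46. 221.] [array([0.3439, 0.0981]), array([0.3364, 0.1287])]
blue 161.5 [  4. 108.] [array([0.5462, 0.0745]), array([0.5528, 0.1033])]
blue 130.5 [470.  78.] [array([ 0.4023, -0.6755]), array([ 0.3989, -0.6991])]
blue 740.0 [159.  20.] [array([ 0.6051, -0.2179]), array([ 0.6159, -0.2095])]
```

The size checks out at 153.5 x 132.2 mm. The red tray centre is (0.413,-0.3005) with yaw -13.0°. Next I'll go over the yellow pot.

>>> jog_arm([
  [0.3,0.45,-0.5,0,1],
  [0.62,0.95,-1,0,1],
  [0.62,0.95,-1,0,0.6],
  [0.62,0.95,-1,0,0.5],
])

```text
time: 1.65
tool_pos: [0.4243, -0.2411, 0.3033]
tool_rot: [-3.139, 0.007, -0.25]
contact_force: [-0.3, 0.5, -1.0]
opening: 0.0806
grip_force: 0.0
```

>>> jog_arm([
  [0.3,0.45,-0.5,0,0.5],
  [0.62,0.95,-1,0,0.5],
  [0.62,0.95,-1,0,0.5],
  [0.62,0.95,-1,0,0.5],
])

```text
time: 2.05
tool_pos: [0.4742, -0.1662, 0.2245]
tool_rot: [-3.141, 0.005, -0.25]
contact_force: [-0.2, -1.3, 0.3]
opening: 0.0692
grip_force: 0.0
```

>>> jog_arm([
  [0.3,0.45,-0.5,0,0.5],
  [0.62,0.95,-1,0,0.5],
  [0.62,0.95,-1,0,0.5],
  [0.62,0.95,-1,0,0.5],
  [0.62,0.95,-1,0,0.5],
])

```text
time: 2.55
tool_pos: [0.525, -0.0923, 0.1478]
tool_rot: [3.141, -0.001, -0.252]
contact_force: [0.2, 0.6, 0.8]
opening: 0.0688
grip_force: 0.0
```

```bash
cat > look.py <<'E'
from tray import *
import sys
def wl(col,name,z=.045):
    s=readout.observe();c=cams.calibration("wrist");im=cams.read_camera("wrist");cv2.imwrite(f"pics/{name}.png",im)
    print("tcp",np.round(s["tool_pos"],4),"yaw",round(float(s["tool_rot"][2]),4),"t",s["time"])
    for k in blobs(im,*col,120,60,150):
        (u,v),_,_=cv2.fitEllipse(k);x,y,w,h=cv2.boundingRect(k);print(cv2.contourArea(k),np.round([u,v]),(x,y,w,h),np.round(onz(c,u,v,z)[:2],4))
C=dict(red=(0,8),yellow=(22,34),blue=(100,125))
if __name__=="__main__": wl(C[sys.argv[1]],sys.argv[2],float(sys.argv[3]) if len(sys.argv)>3 else .045)
E
python3 look.py yellow w2
```

```text
tcp [ 0.525  -0.0923  0.1478] yaw -0.2519 t 2.55
1122.0 [259. 186.] (240, 166, 38, 40) [ 0.5277 -0.0924]
246.0 [  3. 168.] (0, 145, 9, 45) [0.6026 0.1307]
```

View pics/w2.png

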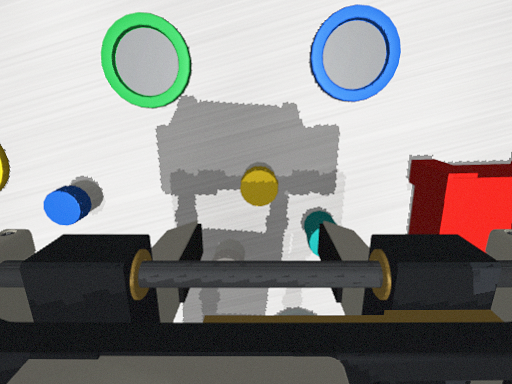

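The wrist picture shows the yellow cap at (259,186), centred between the fingers, and the teal pot well clear at (320,232). The pot measures about (0.526,-0.092), which is right under the tool. I'll descend and grip.

>>> jog_arm([
  [0,0,-0.4,0,0.5],
  [0,0,-0.8,0,0.5],
  [0,0,-1,0,0.5],
  [0,0,-1,0,0.5],
  [0,0,-1,0,0.5],
], squeeze=15)

```text
time: 3.1
tool_pos: [0.5254, -0.0919, 0.0683]
tool_rot: [3.141, -0.002, -0.253]
contact_force: [0.3, -0.3, 1.0]
opening: 0.0689
grip_force: 0.0
```

>>> jog_arm([
  [0,0,-0.25,0,0.5],
  [0,0,-0.5,0,0.5],
  [0,0,-0.63,0,0.5],
  [0,0,-0.63,0,0.5],
  [0,0,-0.63,0,-1],
  [0,0,-0.63,0,-1],
  [0,0,-0.63,0,-1],
  [0,0,-0.63,0,-1],
  [0,0,-0.63,0,-1],
  [0,0,-0.63,0,-1],
  [0,0,-0.63,0,-1],
])

```text
time: 4.2
tool_pos: [0.5249, -0.0906, 0.0167]
tool_rot: [3.141, -0.001, -0.252]
contact_force: [-1.9, 0.7, 3.9]
opening: 0.0356
grip_force: 15.0
```

Gripped at a 35.6 mm opening, which matches the cap. I'll lift it and carry it to the yellow stand.

>>> jog_arm([
  [0,0,0.2,0,-1],
  [0,0,0.5,0,-1],
  [0,0,0.8,0,-1],
  [0,0,1,0,-1],
  [0,0,1,0,-1],
])

```text
time: 4.7
tool_pos: [0.5259, -0.0909, 0.0982]
tool_rot: [3.141, -0.004, -0.252]
contact_force: [0.0, 0.7, -2.4]
opening: 0.0358
grip_force: 15.0
```

>>> jog_arm([
  [0.06,0.2,0,0,-1],
  [0.16,0.5,0,0,-1],
  [0.25,0.8,0,0,-1],
  [0.29,0.92,0,0,-1],
])

```text
time: 5.1
tool_pos: [0.5475, -0.0152, 0.095]
tool_rot: [-3.141, 0.002, -0.25]
contact_force: [-0.4, 1.0, -0.0]
opening: 0.0356
grip_force: 15.0
```

>>> jog_arm([
  [0.1,0.3,0,0,-1],
  [0.2,0.6,0,0,-1],
  [0.29,0.92,0,0,-1],
])

```text
time: 5.4
tool_pos: [0.5709, 0.0569, 0.0953]
tool_rot: [3.141, 0.001, -0.252]
contact_force: [0.2, -0.9, -0.8]
opening: 0.0356
grip_force: 15.0
```

>>> jog_arm([
  [0.1,0.3,0,0,-1],
  [0.2,0.6,0,0,-1],
  [0.29,0.92,0,0,-1],
])

```text
time: 5.7
tool_pos: [0.5942, 0.1305, 0.0952]
tool_rot: [3.141, 0.001, -0.252]
contact_force: [0.7, -0.1, -0.1]
opening: 0.0356
grip_force: 15.0
```

>>> jog_arm([
  [0.1,0.3,0,0,-1],
  [0.2,0.6,0,0,-1],
  [0.27,0.82,0,0,-1],
  [0.29,0.92,0,0,-1],
  [0.29,0.92,0,0,-1],
  [0.29,0.92,0,0,-1],
])

```text
time: 6.3
tool_pos: [0.6171, 0.2029, 0.0957]
tool_rot: [3.141, 0.001, -0.252]
contact_force: [-0.1, -0.2, -1.1]
opening: 0.0355
grip_force: 15.0
```

```bash
python3 look.py yellow w3 0.01
```

```text
tcp [0.6171 0.2029 0.0957] yaw -0.2519 t 6.3
4958.5 [259. 203.] (212, 143, 95, 118) [0.6092 0.2051]
```

View pics/w3.png

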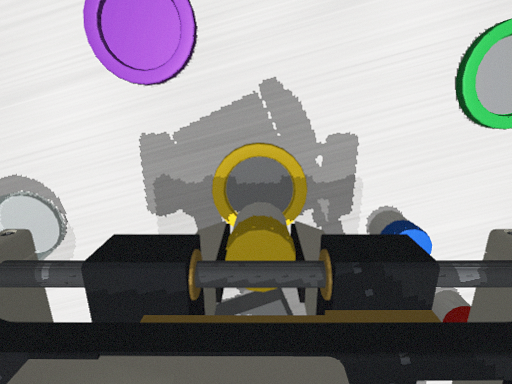

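The wrist picture shows the held yellow pot over the yellow ring, which is centred at about (259,188); the ring is the right colour and the purple one is off at (140,30). I'll lower the pot, release it and retreat.

>>> jog_arm([
  [0.01,0,-0.3,0,-1],
  [0.01,0,-0.6,0,-1],
  [0.01,0,-0.8,0,-1],
  [0.01,0,-0.93,0,-1],
  [0.01,0,-0.93,0,-1],
  [0.01,0,-0.93,0,-1],
  [0.01,0,-0.93,0,0.3],
  [0.01,0,-0.93,0,0.3],
  [0.01,0,-0.93,0,0.3],
  [0.01,0,-0.93,0,0.3],
])

```text
time: 7.35
tool_pos: [0.6184, 0.2039, 0.0223]
tool_rot: [-3.141, -0.0, -0.252]
contact_force: [0.7, -0.0, -0.2]
opening: 0.0585
grip_force: 0.0
```

>>> jog_arm([
  [0,0,0.2,0,0.3],
  [0,0,0.6,0,0.3],
  [0,0,1,0,0.5],
  [0,0,1,0,0.5],
  [0,0,1,0,0.5],
])

```text
time: 7.85
tool_pos: [0.6186, 0.2039, 0.1028]
tool_rot: [-3.141, -0.002, -0.252]
contact_force: [-0.3, 0.6, 0.5]
opening: 0.0688
grip_force: 0.0
```

>>> jog_arm([
  [-0.2,-0.35,0.3,0,0.5],
  [-0.41,-0.67,0.5,0,0.5],
  [-0.41,-0.67,0.5,0,0.5],
])

```text
time: 8.15
tool_pos: [0.5845, 0.1479, 0.1428]
tool_rot: [3.141, -0.0, -0.254]
contact_force: [-0.1, -0.4, -0.2]
opening: 0.0686
grip_force: 0.0
```

>>> jog_arm([
  [-0.2,-0.35,0,0,0.5],
  [-0.41,-0.67,0,0,0.5],
  [-0.41,-0.67,0,0,0.5],
  [-0.41,-0.67,0,0,0.5],
  [-0.41,-0.67,0,0,0.5],
])

```text
time: 8.65
tool_pos: [0.5531, 0.0975, 0.1413]
tool_rot: [-3.141, 0.001, -0.251]
contact_force: [-0.0, 0.3, -0.8]
opening: 0.0686
grip_force: 0.0
```

```bash
python3 look.py blue w4
```

```text
tcp [0.5531 0.0975 0.1413] yaw -0.2512 t 8.65
1167.5 [262. 187.] (243, 167, 38, 41) [0.5555 0.0951]
```

The blue cap is at px (262,187), 1–2 mm from the tool axis. I'll descend and grip.

>>> jog_arm([
  [0,-0.02,-0.4,0,0.5],
  [0,-0.02,-0.8,0,0.5],
  [0,-0.02,-1,0,0.5],
  [0,-0.02,-1,0,0.5],
])

```text
time: 9.1
tool_pos: [0.5512, 0.0958, 0.0592]
tool_rot: [3.14, 0.005, -0.251]
contact_force: [0.1, 0.4, -0.0]
opening: 0.0689
grip_force: 0.0
```

>>> jog_arm([
  [0,0,-0.25,0,0.5],
  [0,0,-0.45,0,0.5],
  [0,0,-0.56,0,0.5],
  [0,0,-0.56,0,0.5],
  [0,0,-0.56,0,-1],
  [0,0,-0.56,0,-1],
  [0,0,-0.56,0,-1],
  [0,0,-0.56,0,-1],
  [0,0,-0.56,0,-1],
  [0,0,-0.56,0,-1],
  [0,0,-0.56,0,-1],
])

```text
time: 10.2
tool_pos: [0.553, 0.095, 0.0175]
tool_rot: [-3.142, -0.001, -0.252]
contact_force: [0.0, -0.7, 4.4]
opening: 0.0353
grip_force: 15.0
```

>>> jog_arm([
  [0,0,0.2,0,-1],
  [0,0,0.5,0,-1],
  [0,0,0.8,0,-1],
  [0,0,1,0,-1],
  [0,0,1,0,-1],
  [0,0,1,0,-1],
])

```text
time: 10.8
tool_pos: [0.5524, 0.095, 0.0966]
tool_rot: [3.141, 0.0, -0.252]
contact_force: [-1.5, -0.0, -0.9]
opening: 0.0357
grip_force: 15.0
```

>>> jog_arm([
  [0.05,-0.2,0,0,-1],
  [0.1,-0.5,0,0,-1],
  [0.15,-0.8,0,0,-1],
  [0.2,-0.94,0,0,-1],
])

```text
time: 11.2
tool_pos: [0.5684, 0.0173, 0.0959]
tool_rot: [3.141, 0.002, -0.254]
contact_force: [0.6, -0.0, -0.6]
opening: 0.0356
grip_force: 15.0
```

>>> jog_arm([
  [0.07,-0.3,0,0,-1],
  [0.14,-0.6,0,0,-1],
  [0.2,-0.94,0,0,-1],
])

```text
time: 11.5
tool_pos: [0.5846, -0.0562, 0.0962]
tool_rot: [-3.141, 0.001, -0.251]
contact_force: [0.2, 0.2, -0.3]
opening: 0.0358
grip_force: 15.0
```

>>> jog_arm([
  [0.07,-0.3,0,0,-1],
  [0.14,-0.6,0,0,-1],
  [0.2,-0.94,0,0,-1],
])

```text
time: 11.8
tool_pos: [0.6006, -0.1315, 0.0961]
tool_rot: [-3.141, 0.002, -0.252]
contact_force: [0.2, -0.6, -0.5]
opening: 0.0356
grip_force: 15.0
```

>>> jog_arm([
  [0.07,-0.3,0,0,-1],
  [0.14,-0.6,0,0,-1],
  [0.18,-0.84,0,0,-1],
  [0.21,-0.94,0,0,-1],
  [0.21,-0.94,0,0,-1],
  [0.21,-0.94,0,0,-1],
  [0.21,-0.94,0,0,-1],
])

```text
time: 12.5
tool_pos: [0.6174, -0.2045, 0.0971]
tool_rot: [-3.141, 0.001, -0.251]
contact_force: [-0.2, -0.2, -0.6]
opening: 0.0356
grip_force: 15.0
```

```bash
python3 look.py blue w5 0.01
python3 - <<'E'
from h import *
c=cams.calibration("wrist");print(onz(c,259.5,188,.01))
E
```

```text
tcp [ 0.6174 -0.2045  0.0971] yaw -0.2505 t 12.5
2435.0 [260. 241.] (225, 216, 71, 45) [ 0.5721 -0.1931]
2394.0 [264. 188.] (218, 143, 93, 85) [ 0.6216 -0.2096]
5134.0 [490.  59.] (455, 0, 57, 163) [ 0.6795 -0.4055]
[ 0.62233169 -0.20572997  0.01      ]
```

>>> jog_arm([
  [0.02,-0.04,-0.3,0,-1],
  [0.02,-0.04,-0.6,0,-1],
  [0.02,-0.04,-0.8,0,-1],
  [0.02,-0.04,-0.93,0,-1],
  [0.02,-0.04,-0.93,0,-1],
  [0.02,-0.04,-0.93,0,-1],
  [0.02,-0.04,-0.93,0,0.3],
  [0.02,-0.04,-0.93,0,0.3],
  [0.02,-0.04,-0.93,0,0.3],
  [0.02,-0.04,-0.93,0,0.3],
])

```text
time: 13.55
tool_pos: [0.6192, -0.209, 0.0231]
tool_rot: [3.141, -0.0, -0.252]
contact_force: [-0.4, -0.3, -0.7]
opening: 0.0586
grip_force: 0.0
```

>>> jog_arm([
  [0,0,0.2,0,0.3],
  [0,0,0.6,0,0.3],
  [0,0,1,0,0.5],
  [0,0,1,0,0.5],
  [0,0,1,0,0.5],
])

```text
time: 14.05
tool_pos: [0.6194, -0.2091, 0.1036]
tool_rot: [3.141, -0.002, -0.252]
contact_force: [0.8, -0.3, 0.0]
opening: 0.0688
grip_force: 0.0
```

>>> jog_arm([
  [-0.2,0.35,0.3,0,0.5],
  [-0.4,0.65,0.5,0,0.5],
  [-0.52,0.81,0.5,0,0.5],
])

```text
time: 14.35
tool_pos: [0.5769, -0.1426, 0.1435]
tool_rot: [-3.141, -0.001, -0.251]
contact_force: [-0.2, -0.6, -0.4]
opening: 0.069
grip_force: 0.0
```

>>> jog_arm([
  [-0.25,0.4,0,0,0.5],
  [-0.52,0.81,0,0,0.5],
  [-0.52,0.81,0,0,0.5],
])

```text
time: 14.65
tool_pos: [0.5323, -0.0756, 0.1412]
tool_rot: [-3.141, 0.006, -0.249]
contact_force: [-0.4, -0.7, -0.9]
opening: 0.0685
grip_force: 0.0
```

>>> jog_arm([
  [-0.25,0.4,0,0,0.5],
  [-0.52,0.81,0,0,0.5],
  [-0.52,0.81,0,0,0.5],
])

```text
time: 14.95
tool_pos: [0.4913, -0.0118, 0.1415]
tool_rot: [-3.141, 0.005, -0.249]
contact_force: [-0.1, -0.8, -0.8]
opening: 0.0687
grip_force: 0.0
```

>>> jog_arm([
  [-0.25,0.4,0,0,0.5],
  [-0.52,0.81,0,0,0.5],
  [-0.52,0.81,0,0,0.5],
  [-0.52,0.81,0,0,0.5],
  [-0.52,0.81,0,0,0.5],
])

```text
time: 15.45
tool_pos: [0.4537, 0.0493, 0.1425]
tool_rot: [3.141, -0.0, -0.252]
contact_force: [0.8, -0.6, -0.8]
opening: 0.0689
grip_force: 0.0
```

```bash
python3 look.py red w6
```

```text
tcp [0.4537 0.0493 0.1425] yaw -0.2522 t 15.45
1159.0 [261. 189.] (242, 169, 39, 41) [0.4543 0.0479]
```

View pics/w6.png

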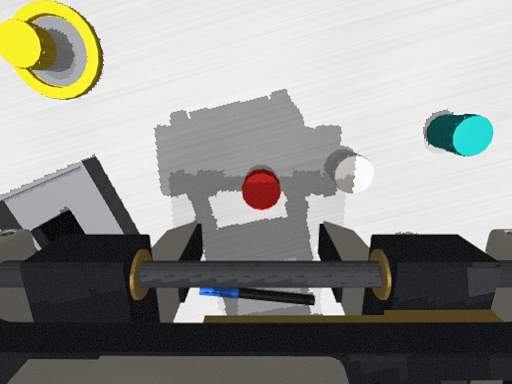

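The wrist picture shows the red cap centred between the fingers at (261,189), the white pot clear at (355,172), and the yellow pot standing in its yellow ring at (30,45). I'll narrow the opening and grip the red pot.

>>> jog_arm([
  [-0.01,-0.01,-0.4,0,0.25],
  [-0.01,-0.01,-0.8,0,0.25],
  [-0.01,-0.01,-1,0,0.25],
  [-0.01,-0.01,-1,0,0.25],
])

```text
time: 15.9
tool_pos: [0.4509, 0.0485, 0.0606]
tool_rot: [3.14, 0.005, -0.253]
contact_force: [0.8, -0.5, -0.2]
opening: 0.0576
grip_force: 0.0
```

>>> jog_arm([
  [0,0,-0.25,0,0.25],
  [0,0,-0.45,0,0.25],
  [0,0,-0.57,0,0.25],
  [0,0,-0.57,0,0.25],
  [0,0,-0.57,0,-1],
  [0,0,-0.57,0,-1],
  [0,0,-0.57,0,-1],
  [0,0,-0.57,0,-1],
  [0,0,-0.57,0,-1],
  [0,0,-0.57,0,-1],
])

```text
time: 16.9
tool_pos: [0.4524, 0.0494, 0.0178]
tool_rot: [-3.141, -0.001, -0.252]
contact_force: [-1.0, 0.6, 6.2]
opening: 0.0356
grip_force: 15.0
```

>>> jog_arm([
  [0,0,0.2,0,-1],
  [0,0,0.5,0,-1],
  [0,0,0.8,0,-1],
  [0,0,1,0,-1],
  [0,0,1,0,-1],
  [0,0,1,0,-1],
])

```text
time: 17.5
tool_pos: [0.4516, 0.0495, 0.0967]
tool_rot: [3.141, 0.0, -0.252]
contact_force: [-0.1, 0.2, -1.4]
opening: 0.0357
grip_force: 15.0
```

>>> jog_arm([
  [-0.02,-0.2,0.3,0,-1],
  [-0.05,-0.45,0.6,0,-1],
  [-0.08,-0.7,0.6,0,-1],
  [-0.1,-0.88,0.6,0,-1],
])

```text
time: 17.9
tool_pos: [0.4435, -0.0218, 0.1445]
tool_rot: [3.141, 0.001, -0.252]
contact_force: [-0.6, -0.1, -0.9]
opening: 0.0355
grip_force: 15.0
```

>>> jog_arm([
  [-0.03,-0.3,0,0,-1],
  [-0.06,-0.6,0,0,-1],
  [-0.1,-0.88,0,0,-1],
])

```text
time: 18.2
tool_pos: [0.4351, -0.092, 0.1437]
tool_rot: [-3.141, 0.003, -0.252]
contact_force: [-0.3, -0.6, -0.5]
opening: 0.0358
grip_force: 15.0
```

>>> jog_arm([
  [-0.03,-0.3,0,0,-1],
  [-0.06,-0.6,0,0,-1],
  [-0.1,-0.88,0,0,-1],
])

```text
time: 18.5
tool_pos: [0.4271, -0.1625, 0.1436]
tool_rot: [-3.141, 0.003, -0.252]
contact_force: [0.0, -1.3, -0.3]
opening: 0.0358
grip_force: 15.0
```

>>> jog_arm([
  [-0.03,-0.3,0,0,-1],
  [-0.06,-0.6,0,0,-1],
  [-0.1,-0.88,0,0,-1],
])

```text
time: 18.8
tool_pos: [0.4192, -0.2328, 0.1435]
tool_rot: [-3.141, 0.003, -0.252]
contact_force: [0.2, 0.7, -1.9]
opening: 0.0354
grip_force: 15.0
```

>>> jog_arm([
  [-0.03,-0.3,0,0,-1],
  [-0.06,-0.6,0,0,-1],
  [-0.08,-0.8,0,0,-1],
  [-0.1,-0.86,0,0,-1],
  [-0.1,-0.86,0,0,-1],
  [-0.1,-0.86,0,0,-1],
])

```text
time: 19.4
tool_pos: [0.4118, -0.3, 0.1448]
tool_rot: [-3.141, 0.001, -0.251]
contact_force: [-0.3, -0.8, -0.8]
opening: 0.0354
grip_force: 15.0
```

```bash
python3 look.py red w7 0.064
```

```text
tcp [ 0.4118 -0.3     0.1448] yaw -0.2513 t 19.4
19350.5 [260. 168.] (173, 99, 171, 162) [ 0.4357 -0.3064]
```

View pics/w7.png

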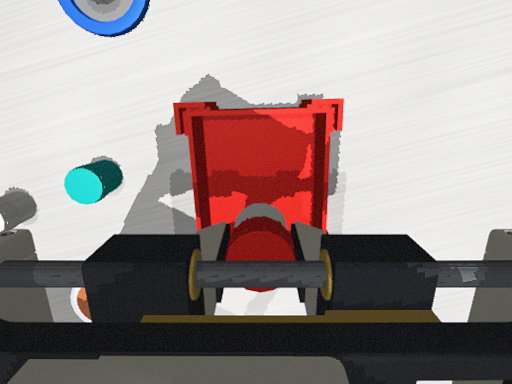

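The wrist picture shows the held red pot above the red tray, with the tray's width spanning px 173–343 and so centred on the tool. I'll lower the pot in with a narrow release opening.

>>> jog_arm([
  [0,0,-0.3,0,-1],
  [0,0,-0.6,0,-1],
  [0,0,-0.85,0,-1],
  [0,0,-1,0,-1],
  [0,0,-1,0,-1],
])

```text
time: 19.95
tool_pos: [0.4114, -0.2997, 0.0639]
tool_rot: [-3.14, 0.003, -0.251]
contact_force: [0.0, -0.0, -0.6]
opening: 0.0356
grip_force: 15.0
```

>>> jog_arm([
  [0,0,-0.2,0,-1],
  [0,0,-0.4,0,-1],
  [0,0,-0.53,0,-1],
  [0,0,-0.53,0,-1],
  [0,0,-0.53,0,-1],
  [0,0,-0.53,0,0.05],
  [0,0,-0.53,0,0.05],
  [0,0,-0.53,0,0.05],
  [0,0,-0.53,0,0.05],
])

```text
time: 20.85
tool_pos: [0.412, -0.3011, 0.023]
tool_rot: [3.141, -0.0, -0.252]
contact_force: [0.3, 1.1, 0.4]
opening: 0.0477
grip_force: 0.0
```

>>> jog_arm([
  [0,0,0.2,0,0.05],
  [0,0,0.5,0,0.05],
  [0,0,1,0,0.05],
  [0,0,1,0,0.05],
])

```text
time: 21.25
tool_pos: [0.4141, -0.3031, 0.1073]
tool_rot: [3.137, -0.008, -0.252]
contact_force: [0.4, -0.5, -0.7]
opening: 0.0482
grip_force: 0.0
```

>>> jog_arm([
  [0,0,0.5,0,0.05],
  [0,0,1,0,0.05],
  [0,0,1,0,0.05],
])

```text
time: 21.55
tool_pos: [0.414, -0.3029, 0.1875]
tool_rot: [3.137, -0.008, -0.252]
contact_force: [-0.4, -0.0, 0.6]
opening: 0.0483
grip_force: 0.0
```

>>> jog_arm([
  [0,0,0.5,0,0.05],
  [0,0,1,0,0.05],
  [0,0,1,0,0.05],
  [0,0,1,0,0.05],
  [0,0,1,0,0.05],
])

```text
time: 22.05
tool_pos: [0.4113, -0.3004, 0.2609]
tool_rot: [-3.14, 0.003, -0.252]
contact_force: [0.5, 0.5, 0.7]
opening: 0.0485
grip_force: 0.0
```

```bash
python3 look.py red w8 0.049
python3 - <<'E'
from tray import *
print(np.round(redtray(cv2.imread("pics/w8.png"),cams.calibration("wrist")),2))
E
```

```text
tcp [ 0.4113 -0.3004  0.2609] yaw -0.2517 t 22.05
11056.5 [260. 158.] (201, 99, 115, 125) [ 0.4182 -0.3021]
[ 413.21 -300.43  134.1   154.02   76.97]
```

View pics/w8.png

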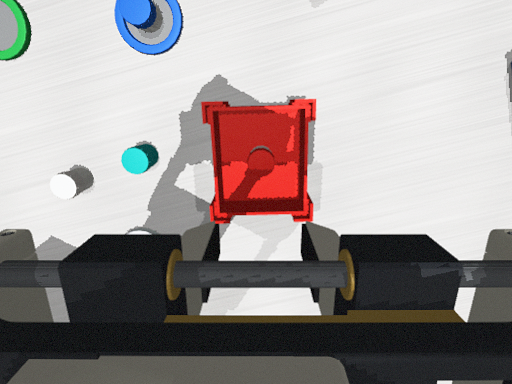

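The red pot stands upright in the tray at (261,158), the blue pot is in its ring at (145,18), and the white and teal pots are unmoved. The red tray re-measures at (0.4132,-0.3004) with yaw -13.0° and size 134.1 x 154.0 mm. Next is the grey tray, near (0.444,0.255).

>>> jog_arm([
  [0.03,0.5,0,0,0.1],
  [0.06,0.99,0,0,0.1],
  [0.06,0.99,0,0,0.1],
])

```text
time: 22.4
tool_pos: [0.4161, -0.2179, 0.2615]
tool_rot: [-3.139, 0.003, -0.248]
contact_force: [-0.2, 0.1, -0.4]
opening: 0.0505
grip_force: 0.0
```

>>> jog_arm([
  [0.03,0.5,0,0,0.1],
  [0.06,0.99,0,0,0.1],
  [0.06,0.99,0,0,0.1],
])

```text
time: 22.7
tool_pos: [0.4211, -0.1395, 0.2619]
tool_rot: [-3.14, 0.002, -0.248]
contact_force: [-0.6, -1.4, 0.1]
opening: 0.0506
grip_force: 0.0
```

>>> jog_arm([
  [0.03,0.5,0,0,0.1],
  [0.06,0.99,0,0,0.1],
  [0.06,0.99,0,0,0.1],
])

```text
time: 23.0
tool_pos: [0.4262, -0.061, 0.2621]
tool_rot: [-3.141, 0.002, -0.248]
contact_force: [0.6, -0.5, 0.5]
opening: 0.0504
grip_force: 0.0
```

>>> jog_arm([
  [0.03,0.5,0,0,0.1],
  [0.06,0.99,0,0,0.1],
  [0.06,0.99,0,0,0.1],
])

```text
time: 23.3
tool_pos: [0.4313, 0.0177, 0.2621]
tool_rot: [-3.141, 0.001, -0.248]
contact_force: [0.2, 0.2, -0.0]
opening: 0.0505
grip_force: 0.0
```

>>> jog_arm([
  [0.03,0.5,0,0.05,0.1],
  [0.06,0.99,0,0.1,0.1],
  [0.06,0.99,0,0.1,0.1],
])

```text
time: 23.6
tool_pos: [0.4365, 0.0966, 0.2621]
tool_rot: [-3.141, 0.001, -0.089]
contact_force: [1.0, 0.3, -1.1]
opening: 0.0504
grip_force: 0.0
```

>>> jog_arm([
  [0.03,0.5,0,0.05,0.1],
  [0.06,0.99,0,0.12,0.1],
  [0.06,0.99,0,0.12,0.1],
])

```text
time: 23.9
tool_pos: [0.4416, 0.1755, 0.2621]
tool_rot: [-3.141, 0.0, 0.099]
contact_force: [1.2, 0.2, 0.1]
opening: 0.0503
grip_force: 0.0
```

>>> jog_arm([
  [0.03,0.5,0,0,0.1],
  [0.06,0.99,0,0,0.1],
  [0.06,0.99,0,0,0.1],
  [0.06,0.99,0,0,0.1],
  [0.06,0.99,0,0,0.1],
])

```text
time: 24.4
tool_pos: [0.4461, 0.2514, 0.2624]
tool_rot: [3.14, 0.001, 0.092]
contact_force: [0.4, 0.9, 0.4]
opening: 0.0505
grip_force: 0.0
```

Run:
```python
from h import *
s=readout.observe();print(s["tool_pos"],s["tool_rot"],s["time"])
c=cams.calibration("wrist");cv2.imwrite("pics/w9.png",cams.read_camera("wrist"))
np.savez("pics/w9.npz",**{k:np.array(v) for k,v in c.items()})
```

```text
[0.44609532 0.2514338  0.26239835] [3.14038877e+00 6.56659531e-04 9.18426137e-02] 24.4
```

View pics/w9.png

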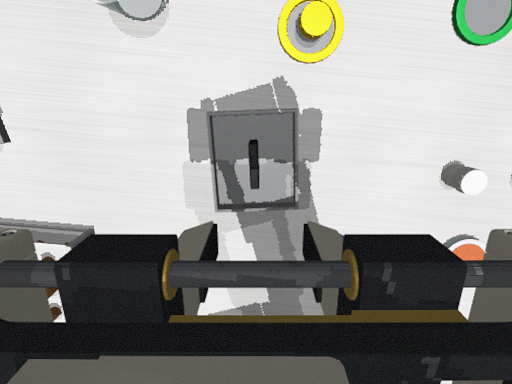

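The picture shows the grey tray with corners at about (207,112), (298,109), (300,208), (216,212) and the black grip at (253,163). I'll measure the walls at z=0.026, expecting 140 x 120 mm, and the grip at z=0.051, expecting 60 x 12 mm.

Run:
```python
from h import *
im=cv2.imread("pics/w9.png");c=dict(np.load("pics/w9.npz"));g=cv2.cvtColor(im,cv2.COLOR_BGR2GRAY)
print("row150",g[150,195:310:1].tolist());print("col230",g[100:222,230].tolist())
cv2.imwrite("pics/w9c.png",cv2.resize(im[95:225,180:330],None,fx=4.5,fy=4.5,interpolation=cv2.INTER_CUBIC))
roi=np.zeros_like(g);roi[125:200,235:270]=1
m=((g<40)&(roi>0)).astype(np.uint8)
k=max(cv2.findContours(m,0,1)[0],key=cv2.contourArea);print("grip px",cv2.boundingRect(k))
P=np.array([onz(c,*p,.051)[:2] for p in k[:,0,:].astype(float)])*1000
print("grip@.051",cv2.minAreaRect(P.astype(np.float32)))
```

```text
row150 [153, 152, 153, 153, 153, 153, 154, 158, 155, 155, 154, 159, 156, 149, 132, 106, 108, 83, 45, 65, 100, 111, 109, 108, 111, 108, 111, 109, 106, 105, 109, 107, 112, 106, 108, 112, 112, 109, 111, 108, 110, 108, 106, 107, 110, 111, 105, 107, 112, 109, 110, 110, 112, 82, 13, 34, 39, 38, 38, 36, 37, 35, 19, 83, 112, 107, 110, 111, 107, 110, 110, 106, 109, 109, 109, 108, 105, 110, 109, 110, 105, 109, 108, 108, 110, 106, 109, 112, 109, 107, 109, 109, 105, 112, 108, 107, 108, 99, 65, 55, 90, 106, 115, 141, 150, 147, 154, 147, 149, 149, 149, 149, 149, 149, 149]
col230 [149, 146, 148, 145, 147, 148, 148, 151, 148, 153, 129, 104, 112, 114, 97, 98, 115, 113, 114, 111, 115, 113, 109, 113, 108, 112, 109, 111, 116, 111, 110, 111, 110, 111, 112, 107, 107, 108, 111, 111, 112, 114, 110, 108, 113, 110, 113, 110, 113, 110, 112, 108, 107, 108, 105, 108, 109, 111, 105, 110, 107, 110, 106, 107, 94, 80, 86, 80, 82, 85, 79, 88, 85, 83, 83, 82, 83, 85, 84, 79, 83, 87, 81, 80, 82, 83, 78, 84, 78, 84, 76, 83, 81, 77, 83, 81, 80, 83, 82, 132, 164, 160, 165, 125, 64, 53, 60, 57, 56, 127, 161, 172, 204, 216, 213, 214, 216, 218, 216, 217, 218, 212]
grip px (249, 140, 10, 48)
grip@.051 ((445.3962097167969, 258.8554382324219), (62.05291748046875, 10.918540000915527), 7.692970275878906)
```

View pics/w9c.png

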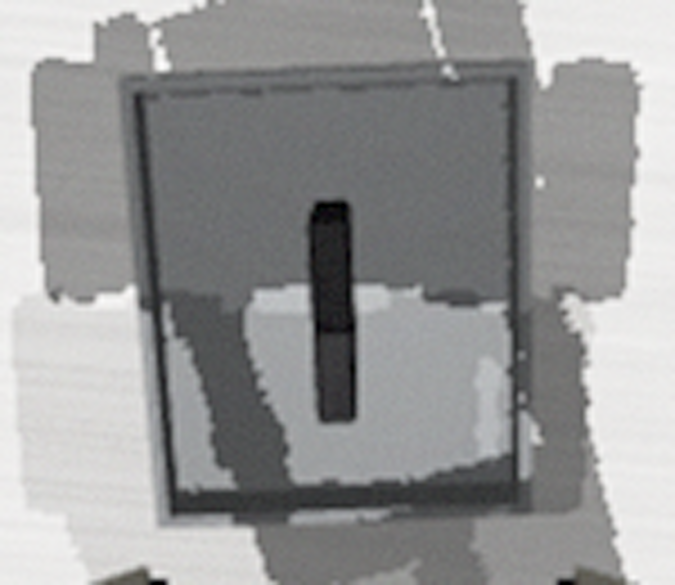

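Run:
```python
from h import *
c=dict(np.load("pics/w9.npz"));g=cv2.cvtColor(cv2.imread("pics/w9.png"),cv2.COLOR_BGR2GRAY)
print("col225",g[104:116,225].tolist(),g[200:216,225].tolist());print("col280",g[104:116,280].tolist(),g[200:216,280].tolist())
p=lambda u,v:onz(c,u,v,.026)[:2]*1000
a=np.radians(7.7);ex=np.array([np.cos(a),np.sin(a)]);ey=np.array([-np.sin(a),np.cos(a)]);g0=np.array([445.4,258.9])
for n,q in dict(top=(230,110),topin=(230,113.6),botin=(230,208.6),bot=(230,211.6),left=(209.1,150),right=(297.4,150),leftin=(211.8,150),rightin=(294.6,150)).items():
    d=p(*q)-g0;print(n,"along x %.1f  y %.1f"%(d@ex,d@ey))
```

```text
col225 [148, 148, 149, 149, 151, 152, 133, 106, 112, 113, 103, 85] [156, 155, 160, 128, 63, 52, 55, 54, 49, 116, 153, 162, 197, 216, 214, 209]
col280 [145, 148, 149, 144, 123, 131, 163, 165, 137, 81, 100, 116] [79, 78, 64, 54, 54, 57, 51, 74, 78, 82, 107, 114, 116, 114, 115, 112]
top along x 67.9  y 28.1
topin along x 63.4  y 28.4
botin along x -69.1  y 38.0
bot along x -73.7  y 38.3
left along x 16.8  y 60.2
right along x 11.6  y -59.6
leftin along x 16.6  y 56.5
rightin along x 11.8  y -55.8
```

The walls measure 141.6 x 119.8 mm outside and 132.5 x 112.3 mm inside, so they check out. The tray centre is about (0.443,0.2586) with yaw about 7.7°. I'll descend onto the grip.

>>> jog_arm([
  [-0.04,0.09,-0.4,0.025,0.1],
  [-0.04,0.09,-0.8,0.025,0.1],
  [-0.04,0.09,-1,0.025,0.1],
  [-0.04,0.09,-1,0.025,0.1],
], squeeze=30)

```text
time: 24.85
tool_pos: [0.4413, 0.2588, 0.1807]
tool_rot: [3.14, 0.005, 0.132]
contact_force: [-0.8, 0.2, -0.1]
opening: 0.0506
grip_force: 0.0
```

>>> jog_arm([
  [0,0,-0.4,0,0.1],
  [0,0,-0.8,0,0.1],
  [0,0,-1,0,0.1],
  [0,0,-1,0,0.1],
  [0,0,-1,0,0.1],
  [0,0,-1,0,0.1],
])

```text
time: 25.45
tool_pos: [0.4436, 0.2608, 0.1045]
tool_rot: [-3.141, -0.003, 0.133]
contact_force: [0.9, -0.1, 0.4]
opening: 0.0503
grip_force: 0.0
```

Run:
```python
from h import *
s=readout.observe();print(np.round(s["tool_pos"],4),np.round(s["tool_rot"],4),s["time"])
cv2.imwrite("pics/w10.png",cams.read_camera("wrist"))
```

```text
[0.4436 0.2608 0.1045] [-3.1409 -0.0032  0.1328] 25.45
```

View pics/w10.png

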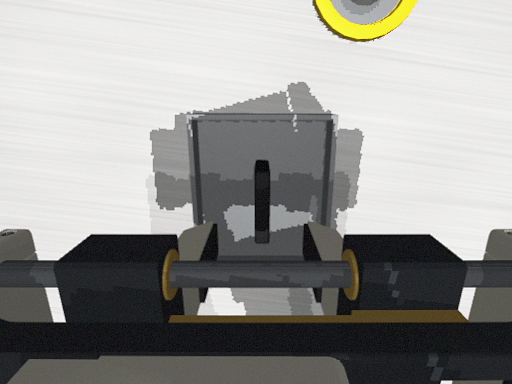

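The grip at u≈262 lies midway between the fingers, and its sides are parallel to the image columns. I'll go down the rest of the way and grip.

>>> jog_arm([
  [0,-0.02,-0.4,0,0.1],
  [0,-0.02,-0.7,0,0.1],
  [0,-0.02,-0.9,0,0.1],
  [0,-0.02,-1,0,0.1],
  [0,-0.02,-1,0,0.1],
])

```text
time: 26.0
tool_pos: [0.4423, 0.259, 0.0227]
tool_rot: [3.141, 0.0, 0.133]
contact_force: [0.4, -0.5, -0.4]
opening: 0.0505
grip_force: 0.0
```

>>> jog_arm([
  [0,0,-0.05,0,0.1],
  [0,0,-0.05,0,0.1],
  [0,0,-0.05,0,-1],
  [0,0,-0.05,0,-1],
  [0,0,-0.05,0,-1],
  [0,0,-0.05,0,-1],
  [0,0,-0.05,0,-1],
  [0,0,-0.05,0,-1],
  [0,0,-0.05,0,-1],
  [0,0,-0.05,0,-1],
  [0,0,-0.05,0,-1],
  [0,0,-0.05,0,-1],
])

```text
time: 27.2
tool_pos: [0.4423, 0.2591, 0.0188]
tool_rot: [3.142, -0.0, 0.133]
contact_force: [-0.5, -0.2, 1.9]
opening: 0.0119
grip_force: 30.0
```

Gripped at 11.9 mm, which matches the 12 mm grip. I'll lift and carry it slowly to the red tray, turning by -20.6° on the way.

>>> jog_arm([
  [0,0,0.1,0,-1],
  [0,0,0.3,0,-1],
  [0,0,0.6,0,-1],
  [0,0,0.85,0,-1],
  [0,0,1,0,-1],
  [0,0,1,0,-1],
])

```text
time: 27.8
tool_pos: [0.4431, 0.2594, 0.1002]
tool_rot: [-3.141, -0.003, 0.133]
contact_force: [0.0, -0.3, -3.8]
opening: 0.0118
grip_force: 30.0
```

>>> jog_arm([
  [0,-0.1,0.3,0,-1],
  [-0.02,-0.3,0.6,0,-1],
  [-0.04,-0.6,0.85,0,-1],
  [-0.05,-0.8,1,0,-1],
  [-0.05,-1,1,0,-1],
])

```text
time: 28.3
tool_pos: [0.4386, 0.1784, 0.1794]
tool_rot: [-3.142, -0.001, 0.133]
contact_force: [0.6, 0.7, -4.3]
opening: 0.0118
grip_force: 30.0
```

>>> jog_arm([
  [-0.02,-0.3,0,0,-1],
  [-0.03,-0.6,0,0,-1],
  [-0.05,-1,0,0,-1],
])

```text
time: 28.6
tool_pos: [0.4335, 0.0985, 0.1776]
tool_rot: [-3.141, 0.002, 0.134]
contact_force: [0.6, -1.1, -3.9]
opening: 0.0115
grip_force: 30.0
```

>>> jog_arm([
  [-0.02,-0.3,0,-0.02,-1],
  [-0.03,-0.6,0,-0.04,-1],
  [-0.05,-1,0,-0.06,-1],
])

```text
time: 28.9
tool_pos: [0.4295, 0.0185, 0.1777]
tool_rot: [-3.141, 0.002, 0.038]
contact_force: [-0.6, -0.1, -3.8]
opening: 0.0118
grip_force: 30.0
```

>>> jog_arm([
  [-0.02,-0.3,0,-0.02,-1],
  [-0.03,-0.6,0,-0.04,-1],
  [-0.05,-1,0,-0.06,-1],
])

```text
time: 29.2
tool_pos: [0.4255, -0.0614, 0.1776]
tool_rot: [-3.141, 0.002, -0.056]
contact_force: [0.5, 0.2, -3.4]
opening: 0.0117
grip_force: 30.0
```

>>> jog_arm([
  [-0.02,-0.3,0,-0.02,-1],
  [-0.03,-0.6,0,-0.04,-1],
  [-0.05,-1,0,-0.06,-1],
])

```text
time: 29.5
tool_pos: [0.4215, -0.1412, 0.1776]
tool_rot: [-3.141, 0.002, -0.15]
contact_force: [-0.1, -0.3, -3.2]
opening: 0.012
grip_force: 30.0
```

>>> jog_arm([
  [-0.02,-0.3,0,-0.02,-1],
  [-0.03,-0.6,0,-0.04,-1],
  [-0.05,-1,0,-0.05,-1],
])

```text
time: 29.8
tool_pos: [0.4175, -0.2211, 0.1775]
tool_rot: [-3.14, 0.002, -0.229]
contact_force: [0.5, 0.0, -3.7]
opening: 0.012
grip_force: 30.0
```

>>> jog_arm([
  [-0.02,-0.3,0,0,-1],
  [-0.03,-0.6,0,0,-1],
  [-0.05,-0.85,0,0,-1],
  [-0.05,-1,0,0,-1],
  [-0.05,-1,0,0,-1],
  [-0.05,-1,0,0,-1],
  [-0.05,-1,0,0,-1],
])

```text
time: 30.5
tool_pos: [0.4143, -0.2998, 0.1785]
tool_rot: [-3.141, 0.001, -0.227]
contact_force: [-0.2, 0.3, -3.3]
opening: 0.012
grip_force: 30.0
```

Run:
```python
from h import *
s=readout.observe();print(np.round(s["tool_pos"],4),np.round(s["tool_rot"],4),s["time"])
c=cams.calibration("wrist");cv2.imwrite("pics/w11.png",cams.read_camera("wrist"))
np.savez("pics/w11.npz",**{k:np.array(v) for k,v in c.items()})
```

```text
[ 0.4143 -0.2998  0.1785] [-3.1409e+00  7.0000e-04 -2.2730e-01] 30.5
```

View pics/w11.png

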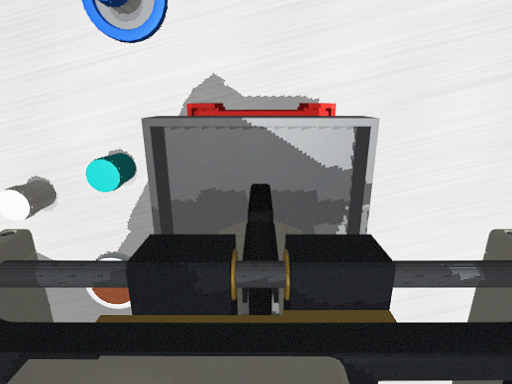

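The picture shows the held grey tray level, with its far edge at v≈117 spanning u 142–378, and the red guides behind it at v≈103, spanning u 187–335. I'll compare the held tray's far edge and its sides with the red tray's.

Run:
```python
from h import *
from meas import blobs
c=dict(np.load("pics/w11.npz"));im=cv2.imread("pics/w11.png");g=cv2.cvtColor(im,cv2.COLOR_BGR2GRAY)
k=max(blobs(im,0,8,120,60),key=cv2.contourArea);print("red box",cv2.boundingRect(k))
print("r120",g[120,136:150].tolist(),g[120,370:386].tolist());print("r200",g[200,142:156].tolist(),g[200,362:378].tolist())
print("c160",g[110:130,160].tolist(),"c360",g[110:130,360].tolist())
a=-.2273;ex=np.array([np.cos(a),np.sin(a)]);ey=np.array([-np.sin(a),np.cos(a)]);t=np.array([.4143,-.2998])
def f(n,u,v,z):
    d=(onz(c,u,v,z)[:2]-t)*1000;print(n,"x %.1f y %.1f"%(d@ex,d@ey))
zr=.1785-.0188+.026
f("grey L",142,120,zr);f("grey R",378,120,zr);f("farL",160,117,zr);f("farR",360,117,zr)
h=cv2.convexHull(k)[:,0,:].astype(float)
P=np.array([((onz(c,u,v,.064)[:2]-t)@np.c_[ex,ey])*1000 for u,v in h]);print("red far x",P[:,0].max(),"y",P[:,1].min(),P[:,1].max())
for s in(-1,1):
    q=P[(P[:,0]>P[:,0].max()-4)];q=q[np.sign(q[:,1])==s];print(s,np.round(q,1).tolist())
print("red centre pred",((np.array([.4132,-.3004])-t)@np.c_[ex,ey])*1000)
```

```text
red box (187, 103, 149, 13)
r120 [238, 238, 237, 240, 235, 179, 104, 107, 109, 111, 106, 110, 112, 109] [181, 182, 182, 181, 183, 182, 181, 179, 174, 211, 233, 235, 236, 234, 235, 233]
r200 [149, 151, 147, 148, 147, 146, 146, 142, 126, 102, 107, 106, 107, 107] [56, 94, 107, 102, 105, 104, 100, 96, 185, 234, 238, 237, 237, 237, 238, 237]
c160 [232, 231, 230, 234, 242, 217, 81, 72, 93, 115, 111, 111, 112, 109, 111, 110, 78, 47, 51, 53] c360 [235, 237, 238, 235, 237, 208, 81, 82, 154, 189, 184, 183, 186, 182, 184, 175, 127, 46, 55, 52]
grey L x 69.0 y 59.4
grey R x 69.0 y -60.1
farL x 70.5 y 50.1
farR x 70.5 y -50.8
red far x 76.41146813045701 y -68.0414724275284 65.80431624171676
-1 [[76.4, -61.4], [75.5, -67.7]]
1 [[75.6, 65.2], [76.4, 62.5]]
red centre pred [-0.93649755 -0.83244961]
```

The held tray's centre is (-0.2,-0.35) mm and the red tray's about (-0.6,-1.0) mm in the tool frame. That means a shift of about (-0.6,-0.5) mm in world. I'll go down to just above the guides and check.

>>> jog_arm([
  [-0.01,-0.01,-0.2,0,-1],
  [-0.01,-0.01,-0.5,0,-1],
  [-0.01,-0.01,-0.8,0,-1],
  [-0.01,-0.01,-0.94,0,-1],
  [-0.01,-0.01,-0.94,0,-1],
  [-0.01,-0.01,-0.94,0,-1],
  [-0.01,-0.01,-0.94,0,-1],
  [-0.01,-0.01,-0.94,0,-1],
  [-0.01,-0.01,-0.94,0,-1],
  [-0.01,-0.01,-0.94,0,-1],
])

```text
time: 31.55
tool_pos: [0.4136, -0.3019, 0.1039]
tool_rot: [3.141, -0.001, -0.228]
contact_force: [0.3, -0.5, -3.0]
opening: 0.0117
grip_force: 30.0
```

>>> jog_arm([
  [0,0.018,-0.05,0,-1],
  [0,0.018,-0.1,0,-1],
  [0,0.018,-0.15,0,-1],
  [0,0.018,-0.2,0,-1],
  [0,0.018,-0.2,0,-1],
  [0,0.018,-0.2,0,-1],
  [0,0.018,-0.2,0,-1],
  [0,0.018,-0.2,0,-1],
])

```text
time: 32.35
tool_pos: [0.4136, -0.3004, 0.0877]
tool_rot: [3.141, -0.0, -0.228]
contact_force: [-0.3, -0.7, -2.8]
opening: 0.012
grip_force: 30.0
```

>>> jog_arm([
  [0,0,-0.04,0,-1],
  [0,0,-0.08,0,-1],
  [0,0,-0.12,0,-1],
  [0,0,-0.16,0,-1],
  [0,0,-0.16,0,-1],
  [0,0,-0.16,0,-1],
  [0,0,-0.16,0,-1],
])

```text
time: 33.05
tool_pos: [0.4136, -0.3004, 0.0748]
tool_rot: [3.141, -0.0, -0.228]
contact_force: [-0.1, 0.7, -3.1]
opening: 0.012
grip_force: 30.0
```

It's inside the guides with no contact. I'll set it down.

>>> jog_arm([
  [0,0,-0.01,0,-1],
  [0,0,-0.02,0,-1],
  [0,0,-0.028,0,-1],
  [0,0,-0.028,0,-1],
  [0,0,-0.028,0,-1],
  [0,0,-0.028,0,-1],
])

```text
time: 33.65
tool_pos: [0.4135, -0.3003, 0.0728]
tool_rot: [3.141, -0.0, -0.228]
contact_force: [-0.9, 0.4, 2.8]
opening: 0.0121
grip_force: 30.0
```

It seated at exactly the predicted height (0.0728), and the load has come off the tool. I'll release, retreat and look.

>>> jog_arm([
  [0,0,0,0,-0.3],
  [0,0,0,0,0.1],
  [0,0,0,0,0.1],
  [0,0,0,0,0.1],
  [0,0,0,0,0.1],
  [0,0,0,0,0.1],
])

```text
time: 34.25
tool_pos: [0.4135, -0.3004, 0.0725]
tool_rot: [3.141, -0.0, -0.228]
contact_force: [0.9, -0.4, 0.1]
opening: 0.0499
grip_force: 0.0
```

>>> jog_arm([
  [0,0,0.2,0,0.1],
  [0,0,0.5,0,0.1],
  [0,0,1,0,0.1],
  [0,0,1,0,0.1],
])

```text
time: 34.65
tool_pos: [0.4157, -0.3023, 0.1572]
tool_rot: [3.137, -0.008, -0.228]
contact_force: [-0.1, 0.4, 0.6]
opening: 0.0502
grip_force: 0.0
```

>>> jog_arm([
  [0,0,0.5,0,0.1],
  [0,0,1,0,0.1],
  [0,0,1,0,0.1],
])

```text
time: 34.95
tool_pos: [0.4154, -0.3021, 0.2373]
tool_rot: [3.136, -0.008, -0.228]
contact_force: [0.3, -0.4, -0.4]
opening: 0.0503
grip_force: 0.0
```

>>> jog_arm([
  [-0.3,-0.3,0.5,0,0.1],
  [-0.6,-0.6,1,0,0.1],
  [-0.6,-0.6,1,0,0.1],
  [-0.6,-0.6,1,0,0.1],
  [-0.6,-0.6,1,0,0.1],
])

```text
time: 35.45
tool_pos: [0.3654, -0.3475, 0.3107]
tool_rot: [-3.14, 0.002, -0.228]
contact_force: [0.3, 0.9, 0.4]
opening: 0.0507
grip_force: 0.0
```

Run:
```python
from h import *
from meas import blobs
s=readout.observe();print(np.round(s["tool_pos"],4),s["time"])
w=cams.read_camera("wrist");t=cams.read_camera("top");sc=cams.read_camera("scene")
def z(im,f): return cv2.resize(im,None,fx=f,fy=f,interpolation=cv2.INTER_CUBIC)
a=z(w[40:240,110:410],2.6)[:300*1];cv2.imwrite("pics/w12.png",z(w[40:240,130:390],2.6))
b=cv2.resize(sc[20:320,110:410],(400,400));d=cv2.resize(t[100:300,130:400],(400,296));d=cv2.copyMakeBorder(d,0,104,0,0,0)
cv2.imwrite("pics/fin.png",np.hstack([b,d]))
```

```text
[ 0.3654 -0.3475  0.3107] 35.45
```

View pics/w12.png

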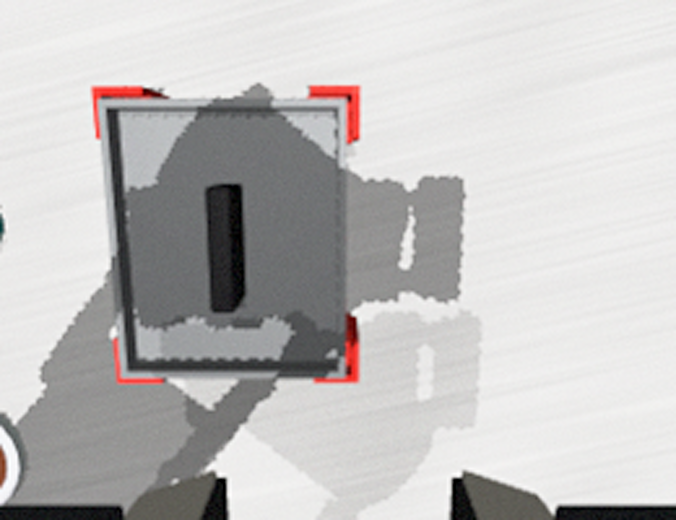

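View pics/fin.png

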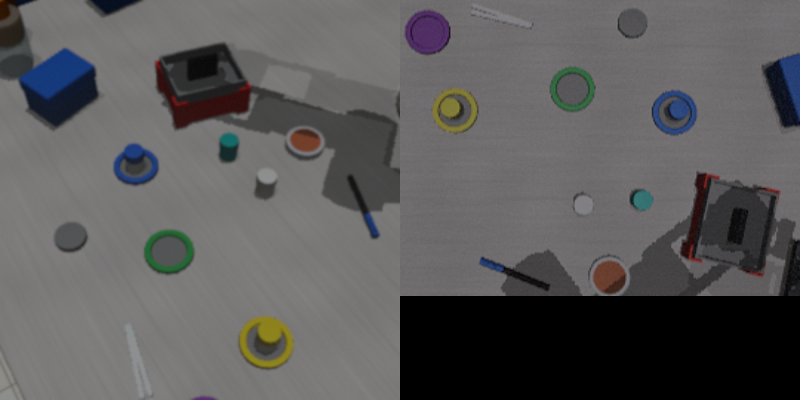

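The grey tray sits square inside all four red corner guides, which are at (125,95), (345,95), (135,375) and (350,370) in the crop. The blue and yellow pots stand upright in their own rings. The white and turquoise pots are where they were, and the green and purple holders are empty. I'm handing in.

```bash
python3 -c "
from cell import ticket; print(ticket.hand_in())"
```

```text
the job is handed in; nothing more can be done
None
```

The job is handed in at about 36 s of robot time: the blue and yellow pots stand in their own holders, the red pot is in the red tray with the grey tray seated inside its four guides, and the white pot was left alone; no verdict came back.

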